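Shut the parts box and lock it with the pin

TASK

Slide the lid of the parts box fully shut, then take the lock pin from its wooden rest and lower it through the slot in the lid. Feel along the slot with the pin's tip for the hole hidden in the keeper block below, let it drop in until the pin's flange lies on the lid, and let go, leaving the things around undisturbed.

Things in the scene. Friction and masses are not known exactly. Their poses are not given: they have to be found in the camera images.
- parts_box: Dark steel box with an aluminium sliding lid, fixed to the bench, 110 (x) x 150 (y) x 70 mm high; origin at the centre of its underside, z up, long side along its y. Its lid slides along y: shut towards -y, open towards +y. Behind a partition at the +y end stands the hidden keeper block, a flat steel block that fills the space under the slot; its flat top is 32 mm above the underside of the box, 33.5 mm below the lid's top.
- lid (a joint): Opening of the sliding lid in m: 0 fully shut (end stop), up to 0.06 open. It slides stiffly (about 2.5 N) and stays where it is left.
- lid_handle (a point): Centre of the upright bar handle on the lid, 60 (along box x) x 12 (along box y) x 28 mm tall, standing on the lid's top; this point is 14 mm above the lid's top and moves with the lid. Axes as the box.
- slot (a point): Centre of the slot in the lid, level with the lid's top, which is 65.5 mm above the underside of the box; moves with the lid. The slot goes through the 5 mm lid, 50 mm long along the box's x, 17 mm wide along its y. Axes as the box. With the lid shut, a round hole 15 mm wide and 28 mm deep in the keeper block lies under the slot's long centre line, somewhere within 14 mm either side of the slot's centre along the box's x; its place differs every time and is not reported.
- pin_handle (a point): Centre of the flat handle of the steel lock pin, 44 (pin x) x 13 (pin y) x 36 mm tall, half-way up. Pin z is its axis, pointing up from tip to handle. Below the handle (18 to 23 mm below this point) is a round flange 30 mm wide, 5 mm thick, and below that a round shank 12 mm thick and 56 mm long whose last 8 mm taper to 6 mm. The pin weighs about 0.12 kg.
- pin_tip (a point): Lower end of the lock pin's shank, on its axis, 79 mm below the handle's centre and 56 mm below the underside of the flange.
- pin: The lock pin as a whole; origin on its axis at the underside of its flange, z up along the pin. At the start it stands in its rest: a wooden block 66 x 66 x 60 mm high with a 15 mm hole, the flange lying on the block. To the right of the rest, over the right front part of the bench, hangs the broad orange shade of a fixed task lamp: keep the arm and gripper clear of it.
- brass_tin: Round brass tin 62 mm wide, 23 mm high, bystander; origin under its centre.
- bur_dome: Round bur holder with a clear dome, 54 mm wide, 70 mm high, bystander; origin under its centre.
- flux_pot: Round pot 53 mm wide, 32 mm high, bystander; origin under its centre.

How it is judged:
On the way, in this order (a step that is already met when the one before it is completed fails the run):
1. the lid is slid fully shut (value of joint lid below 0.004 m), for 0.2 s.
2. the pin's tip is through the slot of the shut lid (value of joint lid below 0.006 m and z of pin_tip in the frame of parts_box below 0.05 m and horizontal distance between pin_tip and slot below 0.03 m), for 0.1 s.
At the end, for the whole second after the job is handed in: The lid is shut to within 6 mm and the pin stands upright (within 0.15 rad), at rest and released, through the slot (tip within 25 mm of the slot's centre, seen from above) with its tip sunk in the keeper's hole to less than 14 mm above the underside of the box, so that its flange lies on the lid (value of joint lid below 0.006 m and z of pin_tip in the frame of parts_box below 0.014 m and horizontal distance between pin_tip and slot below 0.025 m and angle between pin_tip's own z axis and vertical below 0.15 rad and linear speed of pin below 0.02 m/s); the robot touches nothing.
It fails at once if a bystander (brass tin, bur dome or flux pot) is pushed more than 30 mm or tipped over (distance of any of brass_tin, bur_dome, flux_pot from where it was at the start of the episode above 0.03 m or angle between any of brass_tin, bur_dome, flux_pot's own z axis and vertical above 0.5 rad).
It also fails if it takes over 61 s, if anything falls off the work surface, if the arm or the gripper's body presses on something with over 40 N, if the wrist force passes 120 N, or if a joint passes its speed limit or range.

ROBOT

A 7-joint arm with a two-finger parallel gripper is mounted at the origin on a cart in front of the work surface, level with it; the furniture and walls round the work are solid. World frame = base frame: x ahead of the robot, y to its left, z up, the work surface at z = 0. Lengths are in m, angles in rad, forces in N, time in s.
With the tool pointing down it reaches from about 0.425 to 0.825 m from the base axis. Payload 3.6 kg.
Tool frame: the origin (TCP) lies where the fingers leave the gripper's body, on its centre line; the fingertips stand 73 mm ahead of it and the grasp point (between the pads) lies 54 mm ahead of it; x points along the fingers, y is the direction in which the jaws open and shut, and the axes are right-handed (so a half turn about x gives the same grasp; the last joint's range is limited). The gripper opens to 85 mm and grips with 20 to 120 N. Pads are 22 mm wide; open, the fingers measure 114 mm over their backs; the gripper's body (76 mm by 85 mm) begins 54 mm behind the grasp point. The pads swing forward as they close: fully open they stand 13 mm farther back than shut.
Start: joints at [1.117, 0.615, -0.013, 1.423, 0.008, 1.103, -0.04], TCP at [0.269, -0.592, 0.304] pointing down, gripper open.
Joint ranges: [-3.12, 3.12], [-0.3, 2.06], [-1.34, 1.32], [0.26, 2.42], [-1.36, 4.5], [0.01, 1.98], [-2.84, 2.84]. Speed limits (rad/s): [2.79, 2.79, 3.14, 3.14, 3.14, 3.14, 3.14].

INTERFACE

Orientations are given as a unit quaternion [x, y, z, w].
In Python, from station import arm, snapshot, camera_info, ticket gives the robot as it stands. Calls block until the motion is done:
- arm.movep(position, orientation): joint-space move of the TCP to a pose.
- arm.line_to(position, velocity=0.15, ori=None): straight line of the TCP; ori=None keeps the orientation; velocity is the mean speed in m/s.
- arm.move_j(angles): joint-space move.
- arm.move_gripper(opening, effort=None): opening from 0.0 (shut) to 1.0 (fully open); effort is the grip in N (None keeps the last); returns when the fingers have stopped.
- arm.pause(seconds).
- arm.ik(position, orientation): joint angles nearest the present ones, or None.
- snapshot(name): name is "scene" or "side" or "wrist"; returns the picture (420x560x3 uint8, blue, green, red); there is no depth.
- camera_info(name): a dict with "fx", "fy", "cx", "cy" (pixels), "dist_coeffs" ([k1, k2, p1, p2, k3] as OpenCV has them; the pictures are not rectified), "R" (3x3) and "t" (3): a world point X has camera coordinates R X + t; the wrist camera has in their place "T_tool_cam" (4x4, takes a point from camera to tool coordinates, whose origin is the TCP and whose axes are the tool frame's). Camera axes: x right, y down, z forward; pixel columns grow to the right and rows downward; lengths in m; the calibration is good to about 2 mm. A picture is of the moment at which its call begins: read the wrist's pose just before it. camera_info takes no time and is no camera call.
A pose or a line that the arm cannot do raises arm.MotionError and nothing moves.
- ticket.finish_job(): hands the job in, once; it reports no verdict.
Readings, each from a call of its own:
- arm.read_time(): time.
- arm.read_joint_positions(): joint angles.
- arm.read_dq(): joint speeds.
- arm.read_effort(): joint torques, N m.
- arm.read_tool_pos(): TCP position.
- arm.read_eef_rot(): TCP orientation.
- arm.read_ft_force(): force on the tool from outside, world axes, zero at the start.
- arm.read_wrist_torque(): the same for the moment, N m.
- arm.read_opening(): opening from 0.0 (shut) to 1.0 (fully open).
Only numpy, scipy, OpenCV 4.12 (cv2) and the standard library are available. Lean on these libraries where they do the work, as an engineer would, in place of code of your own. Each camera call takes 0.05 s, during which the arm holds its last target.

## Working session

There is one attempt and no reset: what is moved stays moved. The work goes in short steps, each a Python script; the robot and the scene stay as the last script left them, time stands still between calls to the robot, and variables do not carry over. Pictures are saved under pics/ and viewed, and the job is handed in when it is done.

```bash
mkdir -p pics; ls; python3 - <<'E'
from station import arm, snapshot, camera_info
import cv2
print(arm.read_time(),arm.read_tool_pos(),arm.read_eef_rot(),arm.read_opening(),arm.read_ft_force())
for n in("scene","side","wrist"):
    cv2.imwrite(f"pics/{n}0.png",snapshot(n)); print(n,camera_info(n))
E
```

```text
pics
0.0 [ 0.26881759 -0.59114764  0.30271493] [-0.69083856 -0.15068224  0.691288   -0.14885511] 0.9967728353097155 [0.66830152 0.81244821 0.54910512]
scene {'fx': 434.615202716402, 'fy': 434.615202716402, 'cx': 278.0017026417683, 'cy': 217.83038783138443, 'dist_coeffs': array([-0.00841844,  0.        ,  0.        ,  0.        ,  0.        ]), 'R': array([[-0.79733703, -0.60341022,  0.01223767],
       [-0.41031045,  0.52708504, -0.74419533],
       [ 0.44260478, -0.59839574, -0.66784994]]), 't': array([0.49408221, 0.31248465, 0.81629411])}
side {'fx': 479.5192858623253, 'fy': 479.5192858623253, 'cx': 281.4019843230016, 'cy': 210.038624212105, 'dist_coeffs': array([0.03210799, 0.        , 0.        , 0.        , 0.        ]), 'R': array([[-0.85877151, -0.51234362, -0.00393824],
       [-0.34480319,  0.58359772, -0.73520369],
       [ 0.37897527, -0.63001406, -0.67783481]]), 't': array([0.53719307, 0.28167031, 0.92967249])}
wrist {'fx': 326.51844773458583, 'fy': 326.51844773458583, 'cx': 280.2943347496997, 'cy': 210.83844305720712, 'dist_coeffs': array([0.01123242, 0.        , 0.        , 0.        , 0.        ]), 'T_tool_cam': array([[-3.15260729e-04, -2.58798411e-01,  9.65931303e-01,
        -7.03704268e-02],
       [ 9.99999887e-01, -4.24334899e-04,  2.12689552e-04,
         6.10806996e-05],
       [ 3.54834645e-04,  9.65931262e-01,  2.58798516e-01,
        -6.45908808e-02],
       [ 0.00000000e+00,  0.00000000e+00,  0.00000000e+00,
         1.00000000e+00]])}
```

View pics/scene0.png

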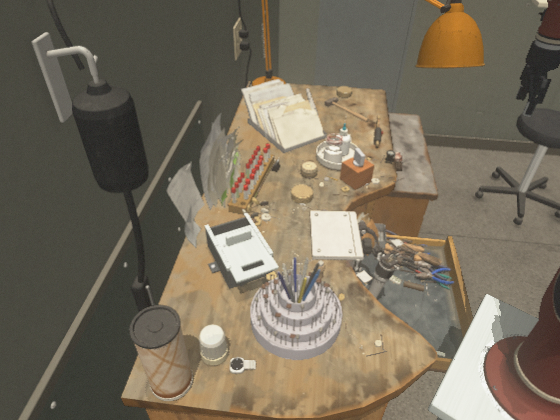

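View pics/side0.png

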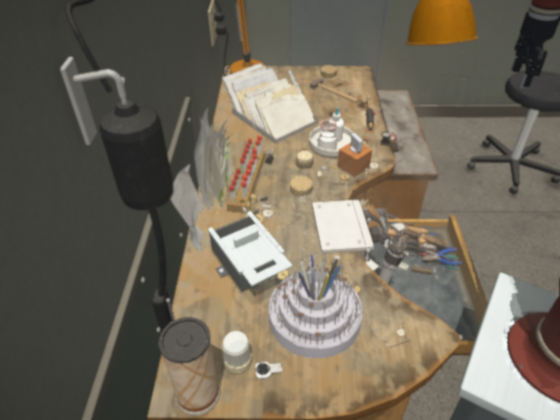

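View pics/wrist0.png

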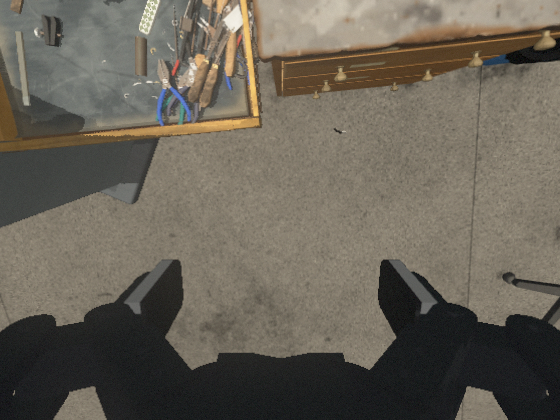

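The scene picture shows the box with its open lid at about (240,248): handle near (238,238) and dark slot near (256,264). The wooden rest with the pin is at (357,170), and the lamp shade hangs at (450,35). I'll zoom in for precise pixels.

```bash
python3 - <<'E'
import cv2,numpy as np
for n,(a,b) in {"scene":((190,195),(320,120)),"side":((195,200),(315,105))}.items():
    im=cv2.imread(f"pics/{n}0.png")
    o=[]
    for (x,y) in(a,b):
        c=im[y:y+95,x:x+100]; c=cv2.resize(c,None,fx=4,fy=4,interpolation=cv2.INTER_CUBIC)[:380,:400]
        for k in range(0,100,20): cv2.putText(c,str(x+k),(k*4,10),0,.35,(0,0,255)); cv2.line(c,(k*4,0),(k*4,380),(0,0,255),1)
        for k in range(0,95,20): cv2.putText(c,str(y+k),(0,k*4+10),0,.35,(0,255,0)); cv2.line(c,(0,k*4),(400,k*4),(0,255,0),1)
        o.append(c)
    cv2.imwrite(f"pics/{n}0z.png",np.hstack(o))
E
```

```text
(no output)
```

View pics/scene0z.png

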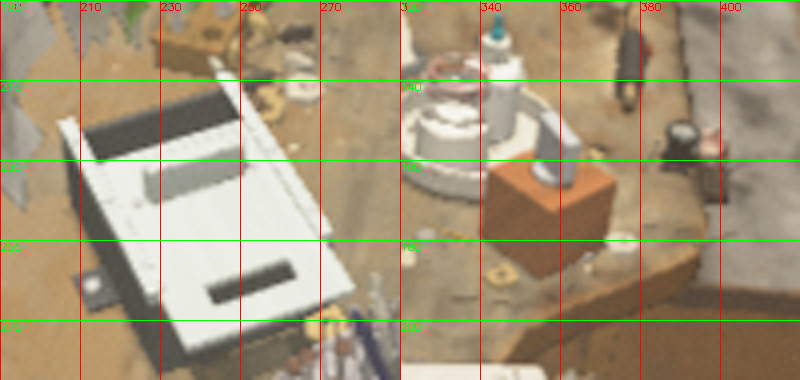

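View pics/side0z.png

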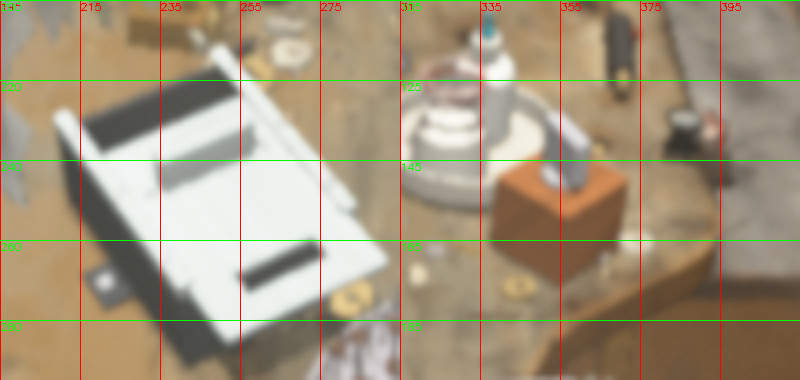

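```bash
cat > h.py <<'E'
import numpy as np, cv2
from scipy.spatial.transform import Rotation as Ro
from station import arm, snapshot, camera_info
def campose(n,tp=None,q=None):
    ci=camera_info(n)
    if n!="wrist":
        return ci["R"].T, -ci["R"].T@ci["t"], ci
    T=ci["T_tool_cam"]; R=Ro.from_quat(q).as_matrix()
    return R@T[:3,:3], R@T[:3,3]+tp, ci
def rays(n,uv,tp=None,q=None):
    Rw,c,ci=campose(n,tp,q)
    K=np.array([[ci["fx"],0,ci["cx"]],[0,ci["fy"],ci["cy"]],[0,0,1]])
    p=cv2.undistortPoints(np.array(uv,float).reshape(-1,1,2),K,ci["dist_coeffs"]).reshape(-1,2)
    d=np.c_[p,np.ones(len(p))]@Rw.T
    return c,d
def onplane(n,uv,z,tp=None,q=None):
    c,d=rays(n,uv,tp,q); return c+d*((z-c[2])/d[:,2])[:,None]
def project(n,X,tp=None,q=None):
    Rw,c,ci=campose(n,tp,q)
    K=np.array([[ci["fx"],0,ci["cx"]],[0,ci["fy"],ci["cy"]],[0,0,1]])
    P=(np.atleast_2d(X)-c)@Rw
    return cv2.projectPoints(P,np.zeros(3),np.zeros(3),K,ci["dist_coeffs"])[0].reshape(-1,2)
def tri(obs):
    A=np.zeros((3,3));b=np.zeros(3)
    for c,d in obs:
        d=d/np.linalg.norm(d);M=np.eye(3)-np.outer(d,d);A+=M;b+=M@c
    return np.linalg.solve(A,b)
def subblobs(mask,minarea=20):
    n,l,s,c=cv2.connectedComponentsWithStats(mask.astype(np.uint8)); 
    return [(s[i],c[i],l==i) for i in range(1,n) if s[i][4]>=minarea]
E
python3 - <<'E'
from h import *
for n,roi in {"scene":(230,250,275,280),"side":(245,252,285,280)}.items():
    im=cv2.imread(f"pics/{n}0.png"); g=im.max(2)
    x0,y0,x1,y1=roi
    m=np.zeros(g.shape,bool); m[y0:y1,x0:x1]=g[y0:y1,x0:x1]<150
    for s,c,mm in subblobs(m):
        if s[0]==x0 or s[0]+s[2]==x1: print("edge",s); continue
        r=cv2.minAreaRect(np.argwhere(mm)[:,::-1].astype(np.float32))
        b=cv2.boxPoints(r); P=onplane(n,b,.0655); 
        print(n,"slot",s,c,onplane(n,[c],.0655),"\n",P[:,:2],[np.linalg.norm(P[i]-P[i-1]).round(4) for i in range(4)])
    h=cv2.cvtColor(im,cv2.COLOR_BGR2HSV)
    m=np.zeros(g.shape,bool)
    x0,y0,x1,y1=(335,145,380,190)if n=="scene" else (325,130,375,175)
    sub=im[y0:y1,x0:x1].astype(int)
    m[y0:y1,x0:x1]=(sub[...,2]>155)&(sub[...,2]-sub[...,0]>70)
    for s,c,mm in subblobs(m,60):
        hull=cv2.convexHull(np.argwhere(mm)[:,::-1].astype(np.int32))
        q=cv2.approxPolyDP(hull,4,True).reshape(-1,2)
        P=onplane(n,q,.06); print(n,"rest top",s,q.tolist(),P[:,:2].round(4).tolist())
    print(n,"cam",campose(n)[1])
E
```

```text
scene slot [242 261  22  10 100] [252.39 265.44] [[0.57946869 0.14639598 0.0655    ]] 
 [[0.59527187 0.16380764]
 [0.57398196 0.12065767]
 [0.56341574 0.12849738]
 [0.58467953 0.1710988 ]] [np.float64(0.0129), np.float64(0.0481), np.float64(0.0132), np.float64(0.0476)]
edge [230 271   5   9  25]
scene slot [246 270  28  10  90] [260.07777778 276.36666667] [[0.54695406 0.16021279 0.0655    ]] 
 [[0.56581496 0.1839114 ]
 [0.53769235 0.12827478]
 [0.52221688 0.13999523]
 [0.55027105 0.19456884]] [np.float64(0.0188), np.float64(0.0623), np.float64(0.0194), np.float64(0.0614)]
scene rest top [343 157  31  16 208] [[373, 165], [357, 172], [343, 162], [368, 157]] [[0.5548, -0.362], [0.5741, -0.3038], [0.6301, -0.3219], [0.5856, -0.3893]]
scene cam [0.16087008 0.62189519 0.77166518]
side slot [255 261  20  11  91] [264.79120879 265.92307692] [[0.57974955 0.14475472 0.0655    ]] 
 [[0.59389212 0.16167358]
 [0.57445987 0.12104551]
 [0.56490904 0.12847456]
 [0.58435632 0.16864547]] [np.float64(0.0118), np.float64(0.045), np.float64(0.0121), np.float64(0.0446)]
side slot [265 274  16   6  48] [272.95833333 277.5625    ] [[0.54843245 0.1627586  0.0655    ]] 
 [[0.56055246 0.17432735]
 [0.56763129 0.16311834]
 [0.54079154 0.14723203]
 [0.53397819 0.15859624]] [np.float64(0.0309), np.float64(0.0133), np.float64(0.0312), np.float64(0.0133)]
side rest top [340 142  32  17 222] [[371, 148], [358, 158], [340, 150], [364, 142]] [[0.5578, -0.3731], [0.5697, -0.3122], [0.6278, -0.321], [0.5862, -0.3901]]
side cam [0.20612404 0.69655203 0.83936502]
```

```bash
python3 - <<'E'
from h import *
def T(a,b):
    o=[(lambda c,d:(c,d[0]))(*rays(n,[p])) for n,p in(("scene",a),("side",b))]
    X=tri(o); return X.round(3), [project(n,X).round(1).tolist() for n in("scene","side")]
print("lamp rim left",T((418,64),(408,41)))
print("lamp rim right",T((485,62),(478,38)))
for k,p in dict(stand_c=(297,318),stand_l=(250,318),stand_r=(342,318),stand_front=(297,352)).items(): print(k,onplane("scene",[p],0.01))
for k,p in dict(tin=(303,193),pot=(309,172),dome=(212,350)).items(): print(k,onplane("scene",[p],0.02))
for k,p in dict(handle=(238,240),rimL=(206,229),rimR=(243,211),lidcornL=(237,283),lidcornR=(278,267)).items(): print(k,onplane("scene",[p],0.0655))
ims=[cv2.resize(cv2.imread(f"pics/{n}0.png")[240:360,x:x+130],None,fx=3,fy=3,interpolation=cv2.INTER_CUBIC) for n,x in(("scene",235),("side",250))]
cv2.imwrite("pics/stand.png",np.hstack(ims))
E
```

```text
lamp rim left (array([ 0.58 , -0.622,  0.265]), [[[418.3, 63.7]], [[407.7, 41.3]]])
lamp rim right (array([ 0.385, -0.53 ,  0.349]), [[[484.9, 62.1]], [[478.1, 37.9]]])
stand_c [[0.44515951 0.16498949 0.01      ]]
stand_l [[0.52290768 0.2248928  0.01      ]]
stand_r [[0.37044811 0.10748428 0.01      ]]
stand_front [[0.39936876 0.22975241 0.01      ]]
tin [[ 0.66651257 -0.17621266  0.02      ]]
pot [[ 0.70882362 -0.2684023   0.02      ]]
dome [[0.52897443 0.33152322 0.02      ]]
handle [[0.6553929  0.10649744 0.0655    ]]
rimL [[0.73910036 0.12496455 0.0655    ]]
rimR [[0.71243344 0.0221779  0.0655    ]]
lidcornL [[0.5736499  0.20360223 0.0655    ]]
lidcornR [[0.53287945 0.11601217 0.0655    ]]
```

View pics/stand.png

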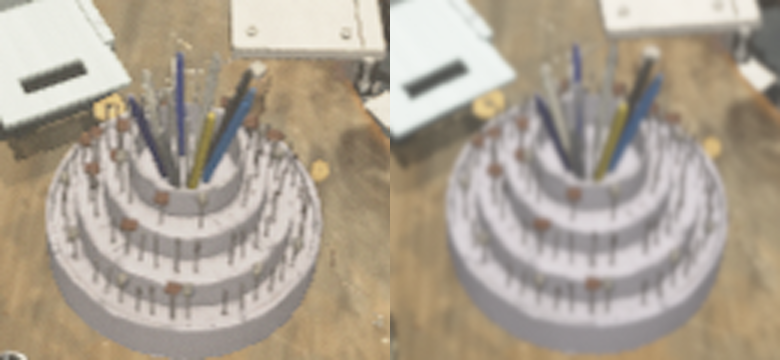

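```bash
python3 - <<'E'
from h import *
def T(a,b):
    o=[(lambda c,d:(c,d[0]))(*rays(n,[p])) for n,p in(("scene",a),("side",b))]
    X=tri(o); return X.round(3), [project(n,X).round(1).tolist() for n in("scene","side")]
print("blue tip",T((295,258),(312,255)))
print("white tip",T((321,263),(337,257)))
for n in("scene","side"):
    im=cv2.imread(f"pics/{n}0.png");h=cv2.cvtColor(im,cv2.COLOR_BGR2HSV)
    m=(h[...,0]>8)&(h[...,0]<20)&(h[...,1]>190)&(h[...,2]>90); m[90:]=0; m[:,:380]=0
    for s,c,mm in subblobs(m,200): print(n,s,c, [ (np.argwhere(mm)[:,::-1][f(np.argwhere(mm)[:,1])]).tolist() for f in(np.argmin,np.argmax)])
E
python3 - <<'E'
from h import *
q=Ro.from_quat(arm.read_eef_rot()); print(q.as_matrix().round(3), arm.read_joint_positions())
E
```

```text
blue tip (array([0.47 , 0.147, 0.163]), [[[295.1, 257.6]], [[311.9, 255.4]]])
white tip (array([0.437, 0.103, 0.133]), [[[321.1, 262.5]], [[336.9, 257.5]]])
scene [ 435    4   47   63 1542] [458.76329442  37.76329442] [[435, 60], [481, 45]]
side [ 409    0   66   44 2557] [442.13492374  21.8384826 ] [[409, 41], [474, 24]]
[[-0.001  0.414 -0.91 ]
 [ 0.002 -0.91  -0.414]
 [-1.    -0.002  0.   ]] [ 1.11747494  0.61570939 -0.01262851  1.42452659  0.00811487  1.10340192
 -0.04041223]
```

```bash
cat >> h.py <<'E'
def down(yv):  # tool x down, tool y along yv
    y=np.array([yv[0],yv[1],0.]);y/=np.linalg.norm(y);x=np.array([0,0,-1.]);z=np.cross(x,y)
    return Ro.from_matrix(np.c_[x,y,z]).as_quat()
def st(): print("t",round(arm.read_time(),2),"tcp",np.round(arm.read_tool_pos(),4),"F",np.round(arm.read_ft_force(),2),"open",round(arm.read_opening(),3))
def wshot(name):
    tp=arm.read_tool_pos();q=arm.read_eef_rot();im=snapshot("wrist");cv2.imwrite(f"pics/{name}.png",im);np.savez(f"pics/{name}.npz",tp=tp,q=q);return im,tp,q
E
python3 - <<'E'
from h import *
q=down((-0.443,-0.897)); 
arm.line_to([0.19,-0.418,0.31],velocity=0.25); st()
a=arm.ik([0.554,0.157,0.30],q); print(a, arm.read_joint_positions())
a2=arm.ik([0.554,0.157,0.30],down((0.443,0.897))); print(a2)
E
```

```text
t 1.07 tcp [ 0.1906 -0.4192  0.3103] F [ 0.79 -0.07 -0.29] open 1.002
[-0.13849181  0.51435012 -0.27416679  1.64570778  0.15861068  1.00341645
 -2.4939054 ] [ 1.11439657  0.31586861 -0.02349861  1.93790648  0.00944381  0.88581413
 -0.05783926]
[ 0.32640813  0.75830769 -1.17094751  1.6314151   0.72956457  1.25434565
  0.12345625]
```

```bash
python3 - <<'E'
from h import *
j=list(arm.read_joint_positions()); j[0]=-0.2; j[6]=0.6
arm.move_j(j); st()
for s in(1,-1):
    print(arm.ik([0.554,0.157,0.30],down((s*0.443,s*0.897))))
E
```

```text
t 3.09 tcp [0.4541 0.0768 0.3102] F [ 0.52  0.18 -0.44] open 1.002
[-0.25091898  0.5034088  -0.09806007  1.64946544  0.0564684   0.99148175
  0.74425123]
[-0.72389483  0.57418656  0.66794504  1.66481983 -0.39991152  1.04329939
 -1.95873502]
```

```bash
python3 - <<'E'
from h import *
q=down((0.443,0.897)); print(arm.ik([0.655,0.105,0.30],q))
arm.movep([0.655,0.105,0.30],q); st(); wshot("w1")
E
```

```text
[-0.15350286  0.64109219 -0.0696118   1.38408482  0.04627758  1.11799907
  0.88248366]
t 3.92 tcp [0.6542 0.1043 0.2997] F [-0.77 -0.84  0.14] open 1.004
```

View pics/w1.png

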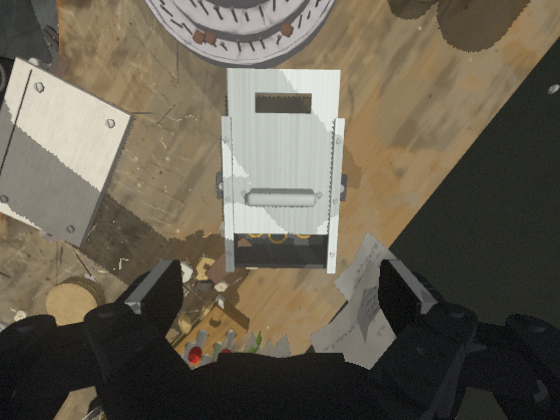

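The wrist view is well aligned: slot at about (283,103), handle bar at (280,197), exposed box end at rows 235-270.

```bash
python3 - <<'E'
from h import *
im=cv2.imread("pics/w1.png");d=np.load("pics/w1.npz");tp,q=d["tp"],d["q"]
g=im.max(2); m=np.zeros(g.shape,bool); m[85:122,245:322]=g[85:122,245:322]<130
for s,c,mm in subblobs(m,100):
    r=cv2.minAreaRect(np.argwhere(mm)[:,::-1].astype(np.float32));b=cv2.boxPoints(r)
    P=onplane("wrist",b,.0655,tp,q);print(s,c,r[2],"\n",P.round(4),P.mean(0),[np.linalg.norm(P[i]-P[i-1]).round(4) for i in range(4)])
    e=[P[1]-P[0],P[2]-P[1]];e=max(e,key=np.linalg.norm);e*=np.sign(e[1]);print("box x ang",np.degrees(np.arctan2(e[1],e[0])))
for z,pts in((.0655,[(228,69),(340,69),(222,270),(334,272),(228,234),(328,236)]),(.0935,[(247,190),(314,192),(247,204),(314,206)])):
    print(z,onplane("wrist",pts,z,tp,q)[:,:2].round(4).tolist())
ang=None
cv2.imwrite("pics/w1z.png",cv2.resize(im[60:280,210:355],None,fx=2.7,fy=2.7))
E
```

```text
[ 255   93   57   21 1104] [282.34873188 102.69655797] 1.1457629203796387 
 [[0.5757 0.1166 0.0655]
 [0.5611 0.1246 0.0655]
 [0.5838 0.1684 0.0655]
 [0.5988 0.161  0.0655]] [0.57985175 0.14263586 0.0655    ] [np.float64(0.0501), np.float64(0.0167), np.float64(0.0493), np.float64(0.0167)]
box x ang 62.52687465472116
0.0655 [[0.534, 0.1124], [0.5771, 0.199], [0.6971, 0.016], [0.7494, 0.1168], [0.666, 0.0399], [0.7115, 0.1272]]
0.0935 [[0.6316, 0.0824], [0.6589, 0.1334], [0.6426, 0.0766], [0.6702, 0.1282]]
```

View pics/w1z.png

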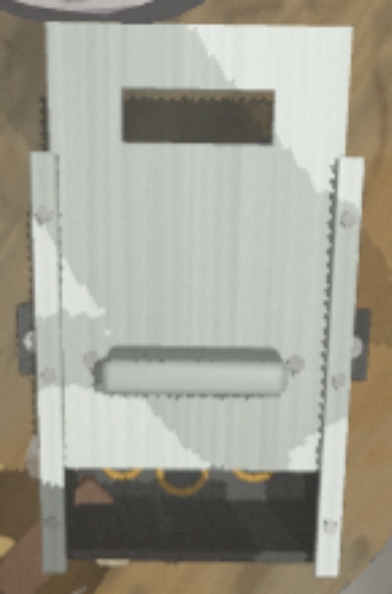

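```bash
cat >> h.py <<'E'
BX=np.array([np.cos(np.radians(62.53)),np.sin(np.radians(62.53)),0]);BY=np.array([-BX[1],BX[0],0])
H0=np.array([0.6508,0.105,0]);S0=np.array([0.5799,0.1427,0])
E
python3 - <<'E'
from h import *
q=down(BX); s=H0+0.032*BY
arm.move_gripper(0.0)
arm.movep([s[0],s[1],0.24],q); arm.line_to([s[0],s[1],0.1465],velocity=0.12); st()
f0=np.array(arm.read_ft_force()); off=0.032; tr=[]
while off>-0.06:
    off-= 0.006 if off>-0.012 else 0.002
    p=H0+off*BY; arm.line_to([p[0],p[1],0.1465],velocity=0.06 if off>-.012 else .04)
    f=(np.array(arm.read_ft_force())-f0)@BY; tr.append((round(off,3),round(f,1)))
    if f>12: break
print(tr); st()
print("actual off",(np.array(arm.read_tool_pos())-H0)@BY)
E
```

```text
t 6.05 tcp [0.6232 0.1198 0.1475] F [-0.39  0.51  0.22] open 0.0
[(0.026, np.float64(-0.6)), (0.02, np.float64(-0.8)), (0.014, np.float64(-0.7)), (0.008, np.float64(0.3)), (0.002, np.float64(-0.7)), (-0.004, np.float64(-1.0)), (-0.01, np.float64(0.4)), (-0.016, np.float64(-0.4)), (-0.018, np.float64(0.2)), (-0.02, np.float64(1.5)), (-0.022, np.float64(1.3)), (-0.024, np.float64(1.1)), (-0.026, np.float64(3.7)), (-0.028, np.float64(7.6)), (-0.03, np.float64(10.8)), (-0.032, np.float64(12.9))]
t 10.1 tcp [0.6741 0.0932 0.1464] F [-13.5   3.2   9.7] open -0.002
actual off -0.026146050380348163
```

```bash
python3 - <<'E'
from h import *
q=down(BX); p=H0-0.010*BY
arm.line_to([p[0],p[1],0.1465],velocity=0.1); arm.line_to([p[0],p[1],0.30],velocity=0.3); st()
wshot("w2"); cv2.imwrite("pics/scene2.png",snapshot("scene"))
E
```

```text
t 11.12 tcp [0.6602 0.0995 0.3004] F [-0.93 -0.56 -1.25] open 0.001
```

View pics/w2.png

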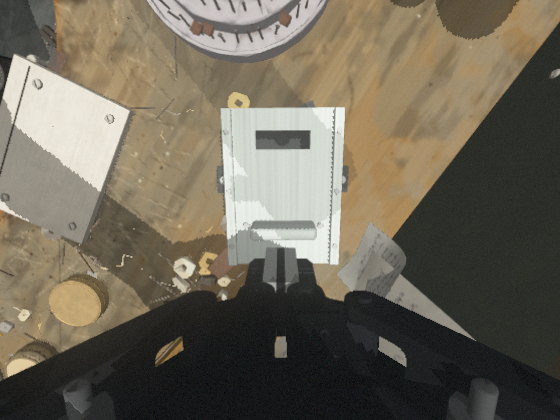

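The lid is now flush with the rails at both ends (rows 108 and 264), with the slot at about (283,140). I'll measure the shut slot, then go and look at the pin.

```bash
python3 - <<'E'
from h import *
im=cv2.imread("pics/w2.png");d=np.load("pics/w2.npz");tp,q=d["tp"],d["q"]
g=im.max(2); m=np.zeros(g.shape,bool); m[122:158,245:322]=g[122:158,245:322]<130
for s,c,mm in subblobs(m,100):
    r=cv2.minAreaRect(np.argwhere(mm)[:,::-1].astype(np.float32));b=cv2.boxPoints(r)
    P=onplane("wrist",b,.0655,tp,q);C=P.mean(0);print(s,c,C,[np.linalg.norm(P[i]-P[i-1]).round(4) for i in range(4)],"moved",(C-S0)@BY,(C-S0)@BX)
    e=max([P[1]-P[0],P[2]-P[1]],key=np.linalg.norm);e*=np.sign(e[1]);print("ang",np.degrees(np.arctan2(e[1],e[0])))
E
python3 - <<'E'
from h import *
# rest viewpoint: tool y roughly radial+?; candidates
P=np.array([0.592,-0.344]); u=P/np.linalg.norm(P)
for a in (0,30,60,-30,-60,90,-90):
    y=np.array([u[0]*np.cos(np.radians(a))-u[1]*np.sin(np.radians(a)),u[0]*np.sin(np.radians(a))+u[1]*np.cos(np.radians(a))])
    z=np.cross([0,0,-1.],[y[0],y[1],0])
    t=P+0.06*z[:2]
    print(a,t.round(3),np.hypot(*t).round(3),np.round(arm.ik([t[0],t[1],.30],down(y)),2))
E
```

```text
[256 131  54  18 972] [282.5 139.5] [0.61552275 0.12431173 0.0655    ] [np.float64(0.0152), np.float64(0.0481), np.float64(0.0152), np.float64(0.0487)] moved -0.0400885901951854 0.00011716941936655159
ang 62.444120503937846
0 [ 0.562 -0.396] 0.687 [ 0.41  0.7   0.33  1.31 -0.23  1.17  0.23]
30 [ 0.592 -0.404] 0.717 [ 0.47  0.74  0.2   1.2  -0.15  1.21  0.67]
60 [ 0.622 -0.396] 0.737 [ 0.5   0.77  0.08  1.12 -0.06  1.25  1.1 ]
-30 [ 0.54  -0.374] 0.657 [ 0.31  0.67  0.49  1.42 -0.33  1.14 -0.21]
-60 [ 0.532 -0.344] 0.633 [ 0.19  0.66  0.63  1.49 -0.41  1.12 -0.68]
90 [ 0.644 -0.374] 0.745 [ 0.52  0.79 -0.05  1.09  0.04  1.27  1.52]
-90 [ 0.54  -0.314] 0.625 [-0.07  0.82  1.13  1.53 -0.76  1.29 -0.94]
```

```bash
python3 - <<'E'
from h import *
A=onplane("scene",[(355,147.5),(364,157)],.101);v=A[1]-A[0];print(A,np.linalg.norm(v),np.degrees(np.arctan2(v[1],v[0])))
q=down(BX); arm.movep([0.635,-0.365,0.30],q); st(); wshot("w3")
E
```

```text
[[ 0.6131994  -0.35075758  0.101     ]
 [ 0.56982226 -0.3241596   0.101     ]] 0.050882496256493735 148.4842143156642
t 12.93 tcp [ 0.6363 -0.3624  0.3001] F [0.36 0.74 0.36] open -0.002
```

View pics/w3.png

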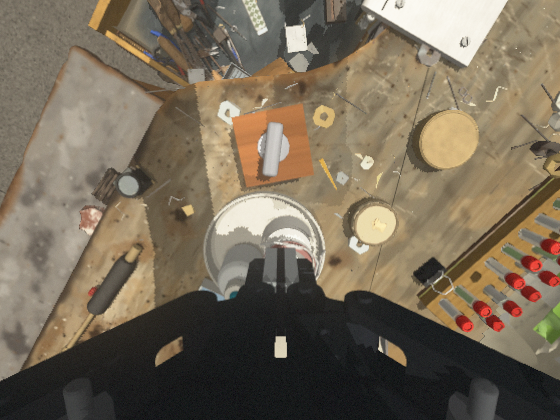

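The rest is an orange square around (272,145); the grey pin handle runs (275,124) to (268,175), and a tray with a bottle sits at (265,245).

```bash
python3 - <<'E'
from h import *
im=cv2.imread("pics/w3.png");d=np.load("pics/w3.npz");tp,q=d["tp"],d["q"]
cv2.imwrite("pics/w3z.png",cv2.resize(im[95:195,225:320],None,fx=6,fy=6,interpolation=cv2.INTER_CUBIC))
h=cv2.cvtColor(im,cv2.COLOR_BGR2HSV)
m=np.zeros(im.shape[:2],bool);sl=(slice(95,192),slice(225,318));m[sl]=(h[sl][...,1]>130)&(h[sl][...,2]>110)&(h[sl][...,0]<18)
for s,c,mm in subblobs(m,500):
    hull=cv2.convexHull(np.argwhere(mm)[:,::-1].astype(np.int32))
    r=cv2.minAreaRect(hull.astype(np.float32));b=cv2.boxPoints(r)
    P=onplane("wrist",b,.06,tp,q);print("rest",s,P.round(4).tolist(),P.mean(0),[np.linalg.norm(P[i]-P[i-1]).round(4) for i in range(4)])
m[:]=0;m[115:182,252:295]=(h[115:182,252:295,1]<60)
for s,c,mm in subblobs(m,200):
    print("pin blob",s,c)
def T(a,b):
    o=[(lambda c,d:(c,d[0]))(*rays(n,[p])) for n,p in(("scene",a),("side",b))]
    X=tri(o); return X.round(3), [project(n,X).round(1).tolist() for n in("scene","side")]
print("bottle top",T((344,124),(337,109)))
E
```

```text
rest [ 232  104   82   83 3674] [[0.5519, -0.3697, 0.06], [0.5712, -0.3071, 0.06], [0.6346, -0.3243, 0.06], [0.6148, -0.3907, 0.06]] [ 0.59311292 -0.34794495  0.06      ] [np.float64(0.0664), np.float64(0.0654), np.float64(0.0657), np.float64(0.0692)]
pin blob [ 258  122   32   55 1151] [272.66637706 148.0981755 ]
bottle top (array([ 0.685, -0.406,  0.127]), [[[344.2, 123.7]], [[336.8, 109.4]]])
```

View pics/w3z.png

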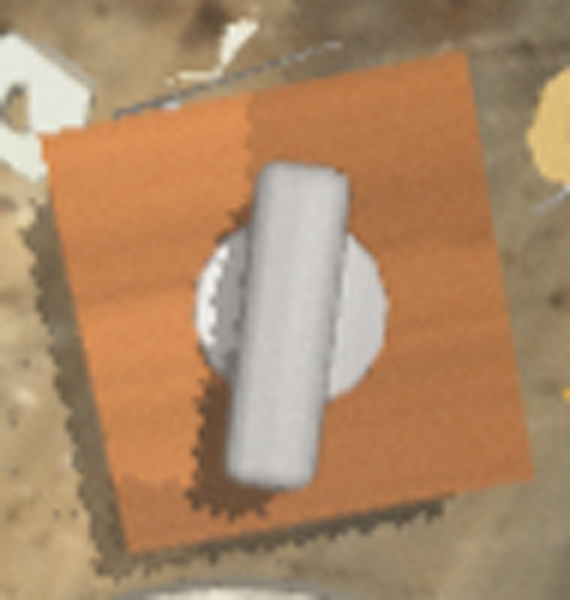

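```bash
python3 - <<'E'
from h import *
d=np.load("pics/w3.npz");tp,q=d["tp"],d["q"]
c=np.array([(259,163),(349,169),(316,489),(227,478)])/6-0.4+[225,95]
P=onplane("wrist",c,.101,tp,q);print(P.mean(0),[np.linalg.norm(P[i]-P[i-1]).round(4) for i in range(4)])
v=(P[2]+P[3]-P[0]-P[1]);print("handle x ang",np.degrees(np.arctan2(v[1],v[0])))
f=np.array([(291,312),(195,312),(387,312)])/6-.4+[225,95];F=onplane("wrist",f,.065,tp,q);print("flange c",F[0],np.linalg.norm(F[2]-F[1]))
s=(c.mean(0));print(s)
E
```

```text
[ 0.59301838 -0.34750843  0.101     ] [np.float64(0.0422), np.float64(0.012), np.float64(0.043), np.float64(0.0124)]
handle x ang -33.57563515165288
flange c [ 0.59315584 -0.34783501  0.065     ] 0.029422757547812345
[272.55833333 148.725     ]
```

The handle's top centre and the flange's centre agree: pin axis at (0.593,-0.348), jaw direction 56.4°. Next I grasp and lift.

```bash
python3 - <<'E'
from h import *
a=np.radians(56.4);q=down((np.cos(a),np.sin(a)))
x,y=0.5930,-0.3477
arm.move_gripper(0.6); arm.movep([x,y,0.24],q); arm.line_to([x,y,0.143],velocity=0.12); st()
arm.move_gripper(0.0,60); st()
wshot("w4")
arm.line_to([x,y,0.30],velocity=0.2); arm.pause(0.2); st(); print(arm.read_wrist_torque())
wshot("w5"); [cv2.imwrite(f"pics/{n}5.png",snapshot(n)) for n in("scene","side")]
E
python3 - <<'E'
import cv2,numpy as np
a=cv2.imread("pics/w5.png");b=cv2.imread("pics/scene5.png")[60:270,290:430]
cv2.imwrite("pics/c5.png",np.hstack([cv2.resize(a,(500,375)),cv2.resize(b,(250,375))]))
E
```

```text
t 14.88 tcp [ 0.5937 -0.3481  0.144 ] F [-0.2  -0.8   0.43] open 0.6
t 15.31 tcp [ 0.5934 -0.3479  0.1439] F [0.82 0.48 3.58] open 0.143
t 16.49 tcp [ 0.5925 -0.3475  0.2982] F [-0.53  0.13 -1.72] open 0.142
[-0.01590118  0.05093736 -0.01006221]
```

View pics/c5.png

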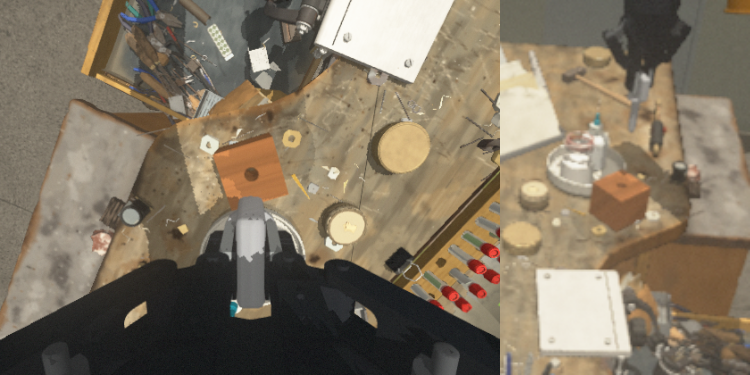

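The pin is held upright, the rest is empty, and the force reads -1.7 N (its weight). Next I hover over the slot and check the alignment.

```bash
cat >> h.py <<'E'
SC=np.array([0.6155,0.1243,0]); Q=down(BX)
E
python3 - <<'E'
from h import *
arm.movep([SC[0],SC[1],0.30],Q); arm.line_to([SC[0],SC[1],0.222],velocity=0.15); arm.pause(0.2); st()
wshot("w6")
for n in("scene","side"): cv2.imwrite(f"pics/{n}6.png",snapshot(n))
tip=np.array(arm.read_tool_pos())-[0,0,.14]
for n in("scene","side"): print(n,project(n,[tip,tip+[0,0,.056],[*SC[:2],.0655]]).round(1).tolist())
cs=[]
for n,(x,y) in{"scene":(205,195),"side":(215,195)}.items():
    cs.append(cv2.resize(cv2.imread(f"pics/{n}6.png")[y:y+90,x:x+80],None,fx=5,fy=5,interpolation=cv2.INTER_CUBIC))
cv2.imwrite("pics/c6.png",np.hstack(cs))
E
```

```text
t 19.23 tcp [0.6162 0.1244 0.2234] F [-0.29  0.11 -0.9 ] open 0.139
scene [[245.9, 246.8], [244.9, 228.3], [246.3, 252.2]]
side [[255.4, 247.9], [254.4, 229.4], [255.9, 253.3]]
```

View pics/c6.png

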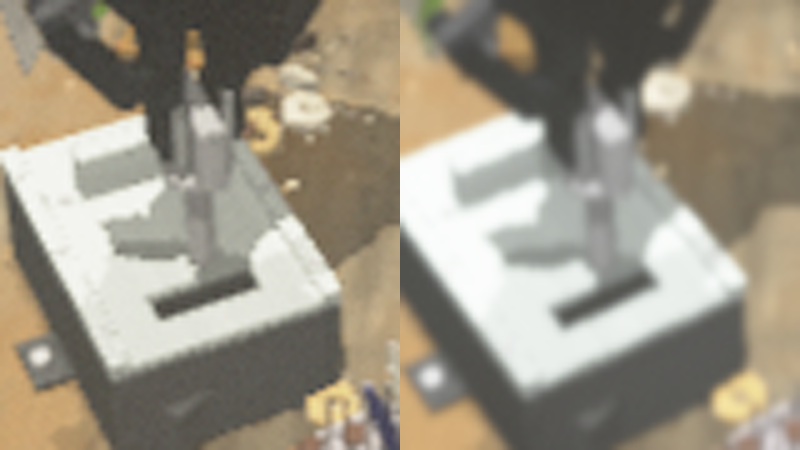

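View pics/w6.png

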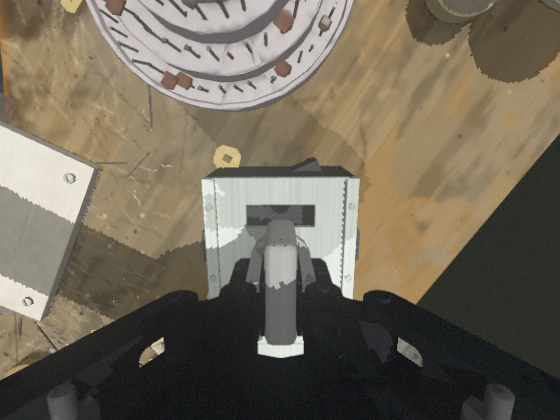

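The pin hangs over the middle of the slot in both views (tip seen near (246,249), where the slot's own offset in that camera puts it). I'll lower it with force checks.

```bash
python3 - <<'E'
from h import *
f0=np.array(arm.read_ft_force())
z=.222;tr=[]
for z in [.205,.198,.190,.182,.178]+list(np.arange(.176,.160,-.0015)):
    arm.line_to([SC[0],SC[1],z],velocity=0.05); f=np.array(arm.read_ft_force())-f0; t=arm.read_tool_pos()
    tr.append((round(z,4),round(t[2],4),f.round(1).tolist()))
    if np.linalg.norm(f)>5: break
for r in tr: print(r)
st()
E
```

```text
(0.205, np.float64(0.2045), [0.8, 0.0, 0.4])
(0.198, np.float64(0.1976), [0.8, 1.0, 0.6])
(0.19, np.float64(0.1895), [0.6, -0.1, 1.1])
(0.182, np.float64(0.1815), [1.0, 0.4, -0.5])
(0.178, np.float64(0.1777), [0.9, 0.2, 0.9])
(np.float64(0.176), np.float64(0.1759), [0.8, 0.9, 1.0])
(np.float64(0.1745), np.float64(0.1744), [0.8, 1.0, 0.5])
(np.float64(0.173), np.float64(0.1729), [0.9, 0.9, 0.3])
(np.float64(0.1715), np.float64(0.1713), [0.7, 0.4, 0.3])
(np.float64(0.17), np.float64(0.1699), [0.9, 1.3, -0.1])
(np.float64(0.1685), np.float64(0.1683), [1.1, -0.3, 0.9])
(np.float64(0.167), np.float64(0.1669), [1.7, 0.1, 1.1])
(np.float64(0.1655), np.float64(0.1654), [1.3, 0.5, 0.3])
(np.float64(0.164), np.float64(0.1639), [-0.5, 1.2, 0.3])
(np.float64(0.1625), np.float64(0.1624), [1.5, 1.0, 0.7])
(np.float64(0.161), np.float64(0.1609), [0.4, -0.8, 0.1])
t 23.78 tcp [0.6154 0.1243 0.1609] F [-0.54 -1.31 -1.37] open 0.144
```

No resistance with the tip at about 21 mm, below the 32 mm keeper top, so it appears to have gone straight into the hole. I'll continue to flange contact and then check.

```bash
python3 - <<'E'
from h import *
f0=np.array(arm.read_ft_force());tr=[]
for z in [.158,.155,.153,.1515]+list(np.arange(.1505,.143,-.001)):
    arm.line_to([SC[0],SC[1],z],velocity=0.05); f=np.array(arm.read_ft_force())-f0; t=arm.read_tool_pos()
    tr.append((round(z,4),round(t[2],4),f.round(1).tolist()))
    if np.linalg.norm(f)>5: break
for r in tr: print(r)
st(); wshot("w7")
cs=[]
for n,(x,y) in{"scene":(205,195),"side":(215,195)}.items():
    im=snapshot(n);cv2.imwrite(f"pics/{n}7.png",im);cs.append(cv2.resize(im[y:y+90,x:x+80],None,fx=5,fy=5,interpolation=cv2.INTER_CUBIC))
cv2.imwrite("pics/c7.png",np.hstack(cs))
E
```

```text
(0.158, np.float64(0.1577), [0.1, 1.7, 0.6])
(0.155, np.float64(0.1547), [0.1, 1.5, 0.2])
(0.153, np.float64(0.1528), [0.3, 1.5, -0.1])
(0.1515, np.float64(0.1514), [1.0, 1.8, -0.6])
(np.float64(0.1505), np.float64(0.1504), [0.5, 1.2, 0.6])
(np.float64(0.1495), np.float64(0.1494), [0.0, 2.1, -0.7])
(np.float64(0.1485), np.float64(0.1493), [-1.1, 0.7, 5.5])
t 25.53 tcp [0.6155 0.1244 0.1493] F [-1.65 -0.64  4.1 ] open 0.142
```

View pics/c7.png

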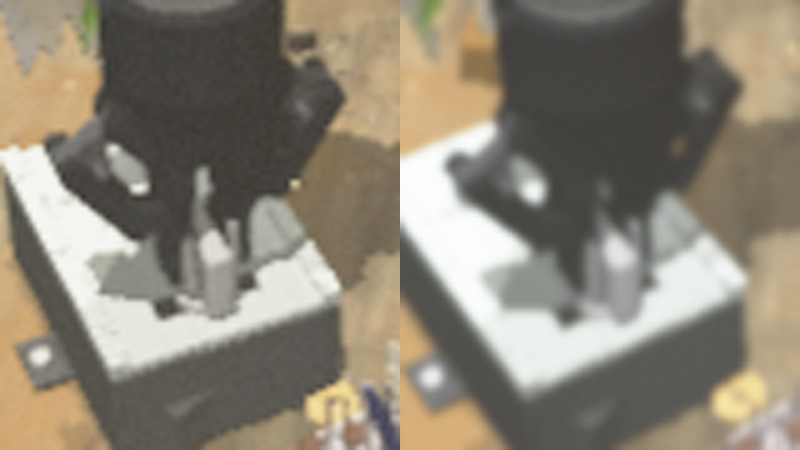

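Contact came at TCP z 0.1494, which is where the flange should meet the lid, and both views show the handle low over the slot. I'll release, raise the arm and check.

```bash
python3 - <<'E'
from h import *
arm.line_to([SC[0],SC[1],.1495],velocity=0.05)
arm.move_gripper(0.5); arm.pause(0.2); st()
arm.line_to([SC[0],SC[1],.29],velocity=0.15); p=SC-0.05*BY
arm.line_to([p[0],p[1],.30],velocity=0.15); arm.pause(.3); st()
wshot("w8")
cs=[]
for n,(x,y) in{"scene":(205,195),"side":(215,195)}.items():
    im=snapshot(n);cv2.imwrite(f"pics/{n}8.png",im);cs.append(cv2.resize(im[y:y+90,x:x+80],None,fx=5,fy=5,interpolation=cv2.INTER_CUBIC))
cv2.imwrite("pics/c8.png",np.hstack(cs))
E
```

```text
t 26.53 tcp [0.6155 0.1243 0.1495] F [-0.11 -0.07  0.15] open 0.496
t 28.41 tcp [0.6593 0.1019 0.3   ] F [ 0.04 -0.78  0.47] open 0.498
```

View pics/c8.png

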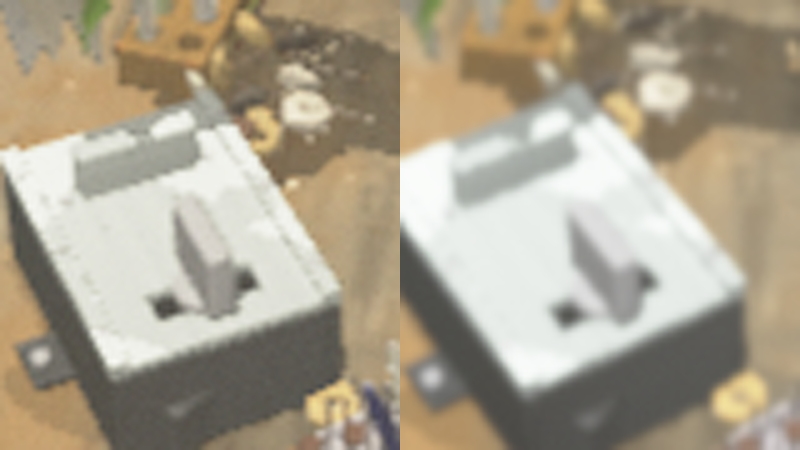

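View pics/w8.png

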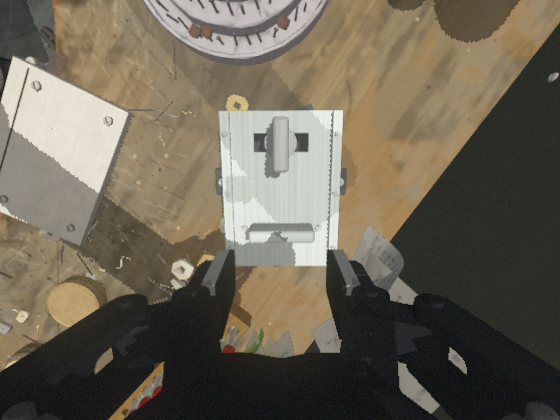

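The pin stands upright with its flange on the lid, at (281,143) in the wrist view. The lid is flush at both ends and the gripper is clear, so I'm handing in.

```bash
python3 -c "
from station import arm,ticket
print(arm.read_time(),arm.read_ft_force()); print(ticket.finish_job())"
```

```text
28.5583 [ 0.08149853  0.39118268 -0.52674048]
the job is handed in; nothing more can be done
None
```

I shut the lid, moved the pin from its rest through the slot into the keeper's hole, released it and handed the job in at about 28.6 s of the 61 s; no verdict was reported.

- **Lid:** I pushed the bar handle with the closed fingers until the force rose to about 13 N. The slot moved 40 mm, and the wrist picture shows the lid flush with the rails at both ends.
- **Finding the hole:** I lowered the pin at the slot's centre and it went straight into the hole without touching the keeper's top, so I did not have to feel along the slot.
- **Seating:** The flange met the lid at TCP height 0.1494 m, which puts the tip about 9.5 mm above the underside of the box.
- **Last checks:** In the last pictures the pin stands upright with its flange on the lid and the gripper is well clear of it. The arm's path stayed clear of the bystanders, and the brass tin is in its place in the last wrist picture. I did not measure the positions of the tin, bur dome or flux pot again.
- **Disagreement:** The two fixed cameras put the slot 2–4 mm away from where the wrist camera did, about the stated calibration error. I went by the wrist camera.

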